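# Swing the copper wax pan's handle in from the front edge

### The job

The copper pan's black handle juts out over the front of the twin wax warmer, where a sleeve will catch it. Swing the handle round, away from the other pan, until it lies over the yellow stripe on the outer side of its own ring. Leave the copper pan sitting flat in that ring and do not disturb the steel pan.

Things in the scene. Friction and masses are not known exactly. Their poses are not given: they have to be found in the camera images.
- copper_pan: Loose copper pan, rim 100 mm across, base 86, 62 high, about 0.35 kg, in one of the warmer's two rings (which one varies); turns in it by light sliding. Origin: centre of underside, z up. Handle along its own +x, 50 to 160 mm from the pan's axis, at first towards the robot; black grip part 68 to 160 mm, 16 wide, 14 high, its middle 52 mm above the underside (82 above the table).
- copper_grip (a point): Centre of the black handle's grip of the copper pan, 115 mm out from the pan's axis along its +x and 52 mm above its underside: a good place to pinch the handle from above.
- warmer: Fixed grey slab, 200 (x) by 360 (y) by 30 mm high. Origin: centre of underside; x to the back, y to the left. Rings centred at y = +80 (left) and -80 mm, inner radius 49, lip 5 high. A yellow stripe 14 wide runs outward from each, 57 to 99 mm from its centre, 20 degrees forward of sideways: direction (-0.342, 0.940) in x, y at the left ring, (-0.342, -0.940) at the right. Dial at x = -75, 13 high.
- steel_grip (a point): Middle of the pale wooden handle of the neighbour, to be left alone: a loose steel pan of the same shape and size as the copper one, standing in the other ring with its handle pointing away from the robot. The point lies 115 mm out from that pan's axis and 52 mm above its underside.
Things that resemble listed ones, but are neither listed nor needed, are in the scene too. Leave any green look-alike of the copper_pan alone.

How it is judged:
By the outcome, as a careful person would: the job done as asked, in the order asked, and still so for the second after the job is handed in, with the robot touching nothing.
It also fails if it takes over 32 s, if anything falls off the work surface, if the arm or the gripper's body presses on something with over 40 N, if the wrist force passes 120 N, or if a joint passes its speed limit or range.

### The arm

A 7-joint arm with a two-finger parallel gripper is mounted at the origin on a cart in front of the work surface, level with it; the furniture and walls round the work are solid. World frame = base frame: x ahead of the robot, y to its left, z up, the work surface at z = 0. Lengths are in mm, angles in rad, forces in N, time in s.
With the tool pointing down it reaches from about 400 to 875 mm from the base axis. Payload 19.3 kg.
Tool frame: the origin (TCP) lies at the very end of the fingers, on their centre line; the grasp point (between the pads) lies 19 mm behind it (grip_point_offset is the z of the grasp point in the tool frame, in mm); z points along the fingers, y is the line along which they close (so a half turn about z gives the same grasp; the last joint's range is limited). The gripper opens to 85 mm and grips with 20 to 120 N. Pads are 22 mm wide; open, the fingers measure 114 mm over their backs; the gripper's body (76 mm by 85 mm) begins 54 mm behind the grasp point. The pads swing forward as they close: fully open they stand 13 mm farther back than shut.
Start: joints at [1.197, 0.521, -0.036, 1.599, 0.021, 1.021, -0.113], TCP at [186.94, -596.379, 231.291] pointing down, gripper open.
Joint ranges: [-2.91, 2.91], [-0.3, 2.13], [-1.5, 1.42], [0.17, 2.43], [-1.26, 4.41], [0.16, 1.93], [-2.52, 2.52]. Speed limits (rad/s): [1.89, 1.89, 2.39, 2.39, 3.01, 3.01, 3.01].

### API

Orientations are given as a 3x3 rotation matrix whose columns are the frame's x, y, z axes.
In Python, from workcell import movep, movel, goto_joints, open_gripper, clamp, wait, inverse_kinematics, read_state, camera, PlanningError, finish_job, grip_point_offset gives the robot as it stands. Calls block until the motion is done:
- movep(position, orientation): joint-space move of the TCP to a pose.
- movel(position, frame=None, max_speed=150, guard=None): straight line of the TCP; frame=None keeps the orientation; max_speed is the mean speed in mm/s. With guard (N) it stops when the force on the tool has changed by that much, and returns True; else False.
- goto_joints(angles): joint-space move.
- open_gripper() and clamp(): open the fingers fully, or close them until they stop; the grip force is fixed at half the most.
- wait(seconds).
- inverse_kinematics(position, orientation): joint angles nearest the present ones, or None.
- read_state(): the state.
- camera(name): name is "side" or "top" or "wrist"; returns a dict with "image" (400x640x3 uint8, blue, green, red), "range_z" (400x640 float32, mm along the optical axis (not along the pixel's ray), 0 where there is no reading), "fx", "fy", "cx", "cy" (pixels), "cam_to_world" (4x4, takes a point from camera to world coordinates). Camera axes: x right, y up, looking along -z (the intrinsics and any distortion apply to the point x, -y, -z); pixel columns grow to the right and rows downward; lengths in mm; the calibration is good to about 2 mm. The wrist camera is an equidistant fisheye: a pixel r from the principal point sees the ray r / f radians off the axis. A picture is of the moment at which its call begins.
A pose or a line that the arm cannot do raises PlanningError and nothing moves.
- finish_job(): hands the job in; it is judged then, once.
The state is a dict: "time": time; "qpos": joint angles; "qvel": joint speeds; "joint_efforts": joint torques, N m; "eef_pos": TCP position; "tool_rot": TCP orientation; "ft_force": force on the tool from outside, world axes, zero at the start; "torque": the same for the moment, N m; "finger_gap": finger opening in mm; "gripper_force": force on a finger pad.
Only numpy, scipy, OpenCV 4.12 (cv2) and the standard library are available. Lean on these libraries where they do the work, as an engineer would, in place of code of your own. Each camera call takes 0.05 s, during which the arm holds its last target. There are 200 camera calls.

## Working session

There is one attempt and no reset: what is moved stays moved. The work goes in short steps, each a Python script; the robot and the scene stay as the last script left them, time stands still between calls to the robot, and variables do not carry over. Pictures are saved under pics/ and viewed, at most 10 in all, crops included, and the job is handed in when it is done.

```bash
mkdir -p pics; ls; python3 - <<'E'
from workcell import *
import cv2,numpy as np
for n in("top","side"):
    c=camera(n); cv2.imwrite(f"pics/{n}0.png",c["image"]); np.savez(f"{n}0.npz",**c)
    print(n,c["fx"],c["fy"],c["cx"],c["cy"],np.round(c["cam_to_world"],3).tolist(),[k for k in c])
s=read_state();print(s["time"],grip_point_offset,s["tool_rot"])
E
```

```text
pics
top 488.45126350631176 488.45126350631176 324.1368964309871 204.34708856687007 [[-0.002, 0.998, -0.063, 486.421], [-1.0, -0.003, -0.013, -179.017], [-0.013, 0.063, 0.998, 1376.922], [0.0, 0.0, 0.0, 1.0]] ['image', 'range_z', 'fx', 'fy', 'cx', 'cy', 'cam_to_world']
side 454.7909290187437 454.7909290187437 325.2340168157397 197.43661815603528 [[-0.964, 0.171, -0.201, 335.104], [-0.264, -0.65, 0.712, 501.995], [-0.009, 0.74, 0.672, 737.022], [0.0, 0.0, 0.0, 1.0]] ['image', 'range_z', 'fx', 'fy', 'cx', 'cy', 'cam_to_world']
0.1 -18.700000000000003 [[ 9.54200358e-01  2.99168117e-01 -3.37881602e-04]
 [ 2.99168305e-01 -9.54199897e-01  9.38947170e-04]
 [-4.15035331e-05 -9.97027193e-04 -9.99999502e-01]]
```

View pics/top0.png

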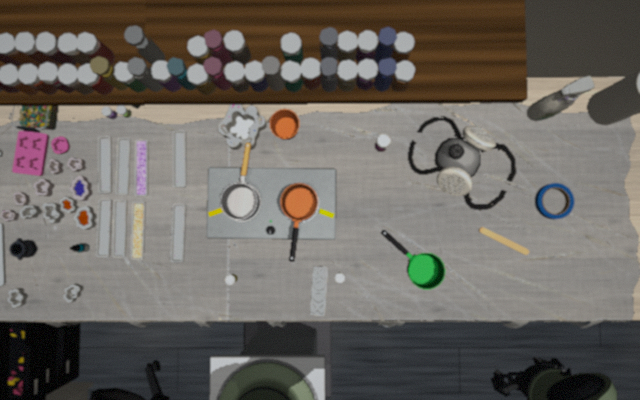

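View pics/side0.png

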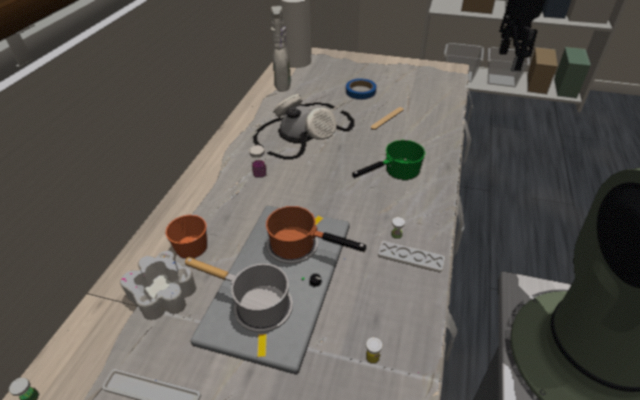

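The copper pan is at top px (299,202), with its handle tip at (293,258). It stands in the right ring, whose stripe is at (327,213). The steel pan is at (240,200) with its handle pointing away. The green look-alike is at (425,270). Next I'll measure these.

```bash
cat > h.py <<'E'
import numpy as np,cv2
def cast(c,uv,z):
    uv=np.atleast_2d(np.asarray(uv,float)); M=c["cam_to_world"]
    d=np.c_[(uv[:,0]-c["cx"])/c["fx"],-(uv[:,1]-c["cy"])/c["fy"],-np.ones(len(uv))]@M[:3,:3].T
    return M[:3,3]+d*((z-M[2,3])/d[:,2])[:,None]
def comps(m,amin=25):
    n,l,s,ce=cv2.connectedComponentsWithStats(m.astype(np.uint8))
    return [(l==i,ce[i],s[i]) for i in range(1,n) if s[i,4]>=amin]
def ang(p): return np.degrees(np.arctan2(p[1],p[0]))
def near(c,z,x0,x1,y0,y1):
    v,u=np.mgrid[:400,:640]; P=cast(c,np.c_[u.ravel(),v.ravel()],z).reshape(400,640,3)
    return (P[...,0]>x0)&(P[...,0]<x1)&(P[...,1]>y0)&(P[...,1]<y1)
def measure(c,roi=(200,800,-500,250)):
    h=cv2.cvtColor(c["image"],cv2.COLOR_BGR2HSV).astype(int); H,S,V=h[...,0],h[...,1],h[...,2]
    R=near(c,40,*roi)
    for nm,m,z in(("yellow",(abs(H-28)<6)&(S>150)&(V>120),30),("copper",(H<14)&(S>120)&(V>50),92),("black",(V<50),89)):
        for k,ce,s in comps(m&R):
            ct=max(cv2.findContours(k.astype(np.uint8),0,1)[0],key=cv2.contourArea)
            (e,r)=cv2.minEnclosingCircle(ct); p=cast(c,[ce,e,(e[0]+r,e[1])],z)
            v,u=np.nonzero(k);Q=cast(c,np.c_[u,v],z)[:,:2]; w,V2=np.linalg.eigh(np.cov(Q.T)); t=(Q-Q.mean(0))@V2[:,1]
            print(nm,s.tolist(),"cent",p[0,:2].round(1),"circ",p[1,:2].round(1),"r",np.linalg.norm(p[2]-p[1]).round(1),"axis",(ang(V2[:,1])%180).round(1),"len",(t.max()-t.min()).round(1),"range z",np.round(np.median(c["range_z"][k]),0))
E
python3 - <<'E'
import numpy as np; from h import *
for n in("top","side"):
    print(n); c=dict(np.load(n+"0.npz")); measure(c,(250,700,-450,150))
E
```

```text
top
yellow [211, 209, 11, 7, 47] cent [551.9 139.6] circ [549.6 138.4] r 15.5 axis 110.1 len 30.7 range z 1353.0
yellow [319, 209, 15, 8, 59] cent [ 547.9 -166.7] circ [ 547.5 -166.2] r 20.1 axis 70.1 len 40.1 range z 1348.0
copper [281, 184, 36, 45, 1081] cent [573.3 -93.7] circ [563.7 -93.3] r 59.0 axis 177.8 len 116.9 range z 1344.0
black [409, 158, 21, 16, 72] cent [ 662.7 -411.5] circ [ 671.5 -413.4] r 32.2 axis 56.6 len 64.3 range z 1374.0
black [291, 229, 6, 27, 89] cent [471.3 -80.8] circ [468.6 -81.1] r 34.9 axis 173.9 len 69.2 range z 1287.0
black [386, 234, 21, 19, 83] cent [ 465.7 -349.2] circ [ 465.6 -350.3] r 33.5 axis 47.6 len 66.6 range z 1312.0
side
yellow [316, 216, 6, 8, 30] cent [ 543.3 -174.3] circ [ 543.7 -172.9] r 8.1 axis 89.0 len 21.9 range z 998.0
yellow [258, 334, 8, 14, 93] cent [555.2 134.1] circ [553.8 133. ] r 11.7 axis 110.2 len 25.0 range z 781.0
copper [267, 207, 57, 52, 2073] cent [565.8 -69.2] circ [561.8 -73.3] r 56.9 axis 113.2 len 138.4 range z 939.0
black [279, 137, 31, 22, 171] cent [ 645.8 -347.6] circ [ 649.5 -338.4] r 41.6 axis 93.9 len 88.2 range z 1228.0
black [407, 154, 14, 6, 49] cent [ 366.6 -374.5] circ [ 367.  -377.1] r 15.2 axis 10.7 len 30.4 range z 1182.0
black [353, 162, 31, 15, 139] cent [ 460.3 -302.7] circ [ 460.3 -300.4] r 37.0 axis 48.8 len 85.5 range z 1086.0
black [387, 162, 34, 17, 430] cent [ 383.7 -319.5] circ [ 384.3 -333.5] r 38.7 axis 18.9 len 80.7 range z 1120.0
black [322, 233, 44, 18, 276] cent [464.5 -72.2] circ [462.  -71.3] r 42.2 axis 171.0 len 85.5 range z 875.0
black [310, 274, 11, 12, 86] cent [490.1  30.4] circ [489.8  28.9] r 10.4 axis 119.7 len 24.8 range z 863.0
black [237, 309, 10, 15, 35] cent [588.1 131.6] circ [586.  131.1] r 13.8 axis 138.3 len 32.6 range z 818.0
```

```bash
python3 - <<'E'
import numpy as np; from h import *
c=dict(np.load("top0.npz")); h=cv2.cvtColor(c["image"],cv2.COLOR_BGR2HSV).astype(int)
R=near(c,90,400,650,-160,-30)
m=((h[...,0]<14)&(h[...,1]>120)&(h[...,2]>50)&R).astype(np.uint8)
m=cv2.morphologyEx(m,cv2.MORPH_CLOSE,np.ones((5,5))); o=cv2.morphologyEx(m,cv2.MORPH_OPEN,cv2.getStructuringElement(2,(15,15)))
ct=max(cv2.findContours(o,0,1)[0],key=cv2.contourArea); P=cast(c,ct[:,0],92)[:,:2]
print("rim",cv2.fitEllipse(P.astype(np.float32)))
print(c["image"][222:262:2,288:300].mean(-1).astype(int))
u,v=np.meshgrid(np.arange(286,302),np.arange(224,264)); Z=c["range_z"][224:264,286:302]
M=c["cam_to_world"]; X=np.stack([(u-c["cx"])/c["fx"]*Z,-(v-c["cy"])/c["fy"]*Z,-Z],-1)@M[:3,:3].T+M[:3,3]
k=(X[...,2]>78)&(X[...,2]<100); Q=X[k]; print(k.sum(),Q.min(0),Q.max(0),np.median(Q,0))
w,V=np.linalg.eigh(np.cov(Q[:,:2].T)); print(ang(V[:,1]))
E
```

```text
rim ((575.4961547851562, -93.97703552246094), (92.79935455322266, 94.70712280273438), 112.20682525634766)
[[164 160 141 107  91  91 101 116 124 124 125 126]
 [161 150 131 105  94 100 110 126 129 130 136 143]
 [150 128 103  94  96  97 105 113 117 126 138 146]
 [140 107  93  90  78  53  47  53  57  74 107 135]
 [138 110  93  89  74  43  31  39  45  50  91 131]
 [138 110  92  82  61  35  35  43  41  60 105 142]
 [127 104  89  80  54  33  37  42  49  66 111 146]
 [110  91  92  79  50  27  39  42  50  82 126 150]
 [ 95  83  78  64  42  30  39  41  53  84 116 130]
 [139 138 133 109  63  37  46  47  59  99 131 139]
 [147 142 126  82  44  36  46  56  83 118 139 143]
 [148 143 117  72  33  38  47  61 103 134 149 149]
 [150 144 117  70  37  43  41  59 106 141 152 148]
 [145 138 110  58  36  43  47  63 105 139 147 147]
 [140 121  78  37  36  45  53  82 117 135 142 141]
 [140 115  66  32  37  42  60 102 137 145 147 145]
 [140 118  65  35  41  44  61 105 136 149 148 148]
 [136 103  78  85  83  64  65 105 138 146 145 145]
 [116  84 108 146 135  98  92 124 136 136 139 138]
 [119  89  61  60  63  66  98 131 140 141 137 139]]
227 [418.58375889 -92.78432622  78.18975702] [516.15416512 -68.97615373  94.79101916] [465.98675268 -82.22219846  87.30948065]
172.61433600659657
```

```bash
cat >> h.py <<'E'
C=np.array([575.5,-94.0])
def pose(a,z,r=115,C=C):
    a=np.radians(a); x=-np.array([np.cos(a),np.sin(a),0]); zz=np.array([0,0,-1.]); R=np.c_[x,np.cross(zz,x),zz]
    return np.r_[C-r*x[:2],z],R
E
python3 - <<'E'
import numpy as np; from h import *; from workcell import *
for a in np.linspace(173.7,250,6):
    for s in(1,-1):
        p,R=pose(a,62); R=R@np.diag([s,s,1.]); q=inverse_kinematics(p,R); print(round(a),s,None if q is None else np.round(q,2))
p,R=pose(173.7,150); movep(p,R); s=read_state(); print(s["time"],s["eef_pos"])
c=camera("wrist"); cv2.imwrite("pics/w1.png",c["image"])
E
```

```text
174 1 [ 0.11  0.56 -0.08  2.13  0.09  0.46 -1.72]
174 -1 [ 0.53  0.63 -0.64  2.11  0.66  0.61  0.88]
189 1 [ 0.21  0.57 -0.13  2.11  0.15  0.47 -1.45]
189 -1 [ 0.6   0.64 -0.64  2.09  0.66  0.62  1.22]
204 1 [ 0.32  0.59 -0.2   2.07  0.23  0.51 -1.19]
204 -1 [ 1.02  0.98 -1.28  2.03  1.12  1.09  1.19]
219 1 [ 0.4   0.61 -0.25  2.    0.28  0.55 -0.92]
219 -1 [ 1.05  1.01 -1.28  1.97  1.12  1.12  1.52]
235 1 [ 0.46  0.65 -0.29  1.93  0.31  0.61 -0.65]
235 -1 [-0.41  0.98  1.05  1.97 -1.12  0.93 -2.51]
250 1 [ 0.49  0.69 -0.33  1.85  0.34  0.66 -0.39]
250 -1 [-0.23  0.83  0.74  1.89 -0.81  0.75 -2.51]
2.2167 [461.26688334 -82.08994998 150.05417323]
```

View pics/w1.png

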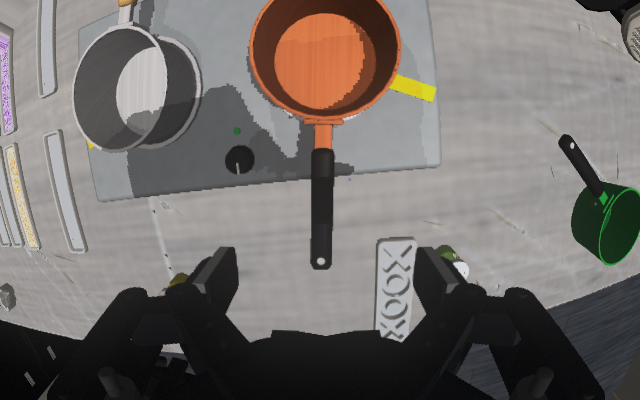

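The wrist view shows the black handle vertical at col 322, centred between the fingers (cols 236–415). The dial at (239,160) is clear. I'll descend, pinch the handle and swing it.

```bash
python3 - <<'E'
import numpy as np; from h import *; from workcell import *
p,R=pose(173.7,62); print("hit",movel(p,guard=15)); f0=np.array(read_state()["ft_force"])
clamp(); s=read_state(); print(s["time"],s["eef_pos"].round(1) if hasattr(s["eef_pos"],"round") else s["eef_pos"],s["finger_gap"],s["gripper_force"],np.round(s["ft_force"]-f0,1))
if 10<s["finger_gap"]<22:
    for a in np.linspace(173.7,250,9)[1:]:
        p,R=pose(a,62); movel(p,R,max_speed=80); s=read_state(); print(round(a,1),round(s["time"],2),np.round(s["ft_force"]-f0,1),round(s["finger_gap"],1))
c=camera("wrist"); cv2.imwrite("pics/w2.png",c["image"])
E
```

```text
hit False
3.6417 [461.2 -81.4  62.1] 15.046861322630678 60.167516469955444 [-1.7 -0.7  2.6]
183.2 4.03 [-1.4 -0.8  2.9] 14.7
192.8 4.42 [ 0.1 -1.2  1.6] 14.7
202.3 4.82 [ 0.3 -1.5  2.5] 15.1
211.8 5.21 [ 0.3 -1.6  2.1] 14.8
221.4 5.6 [ 0.5 -0.3  2.7] 14.6
230.9 5.99 [ 0.6 -0.1  1.8] 14.7
240.5 6.38 [ 0.3 -0.4  2.8] 14.9
250.0 6.78 [ 1.  -0.2  1.7] 14.8
```

View pics/w2.png

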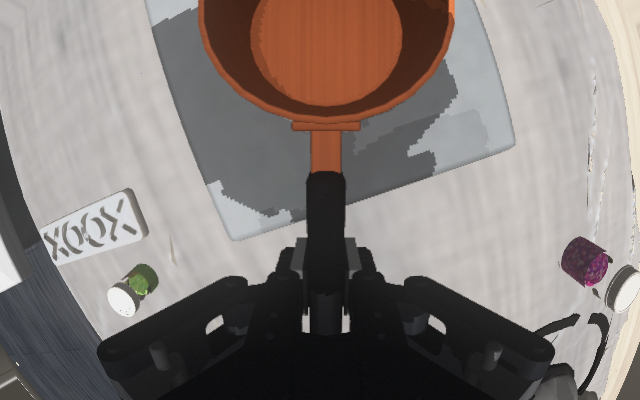

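The handle at cols 307–345 now covers the yellow stripe, which is no longer visible, and the forces stayed small. I'll release, retreat upward and check.

```bash
python3 - <<'E'
import numpy as np; from h import *; from workcell import *
open_gripper(); p,R=pose(250,62); print(movel(pose(250,150)[0],guard=15)); 
c=camera("wrist"); cv2.imwrite("pics/w3.png",c["image"])
movel([430,-420,230],max_speed=250); print(read_state()["time"])
for n in("top","side"):
    c=camera(n); cv2.imwrite(f"pics/{n}3.png",c["image"]); np.savez(n+"3.npz",**c)
a=cv2.resize(cv2.imread("pics/top3.png")[140:260,190:370],(720,480),interpolation=cv2.INTER_CUBIC); cv2.imwrite("pics/t3c.png",a)
a=cv2.resize(cv2.imread("pics/side3.png")[180:380,170:410],(720,600),interpolation=cv2.INTER_CUBIC); cv2.imwrite("pics/s3c.png",a)
for n in("top0","top3"):
    c=dict(np.load(n+".npz")); h=cv2.cvtColor(c["image"],cv2.COLOR_BGR2HSV).astype(int)
    R=near(c,90,500,650,-160,-30); m=((h[...,0]<14)&(h[...,1]>120)&(h[...,2]>50)&R).astype(np.uint8)
    o=cv2.morphologyEx(cv2.morphologyEx(m,cv2.MORPH_CLOSE,np.ones((5,5))),cv2.MORPH_OPEN,cv2.getStructuringElement(2,(15,15)))
    ct=max(cv2.findContours(o,0,1)[0],key=cv2.contourArea); print(n,"rim",cv2.fitEllipse(cast(c,ct[:,0],92)[:,:2].astype(np.float32)))
    v,u=np.mgrid[:400,:640]; Z=c["range_z"]; M=c["cam_to_world"]
    X=np.stack([(u-c["cx"])/c["fx"]*Z,-(v-c["cy"])/c["fy"]*Z,-Z],-1)@M[:3,:3].T+M[:3,3]
    k=(X[...,2]>78)&(X[...,2]<100)&(h[...,2]<75)&(X[...,0]>400)&(X[...,0]<640)&(X[...,1]>-290)&(X[...,1]<-60)
    Q=X[k][:,:2]; d=np.linalg.norm(Q-C,axis=1); Q=Q[(d>68)&(d<165)]; w,V=np.linalg.eigh(np.cov(Q.T)); print(len(Q),Q.mean(0),"axis",ang(V[:,1])%180,"bearing",ang(Q.mean(0)-C)%360)
    s=near(c,90,520,640,15,120)&(Z>0); 
E
```

```text
False
9.4667
top0 rim ((575.4961547851562, -93.97703552246094), (92.79935455322266, 94.70712280273438), 112.20682525634766)
141 [467.63290799 -80.92462549] axis 173.3353943172016 bearing 173.08847163184444
top3 rim ((575.810791015625, -93.82199096679688), (91.45581817626953, 95.06827545166016), 147.29708862304688)
139 [ 537.37858021 -197.97480194] axis 69.6577130915083 bearing 249.86499559599196
```

View pics/w3.png

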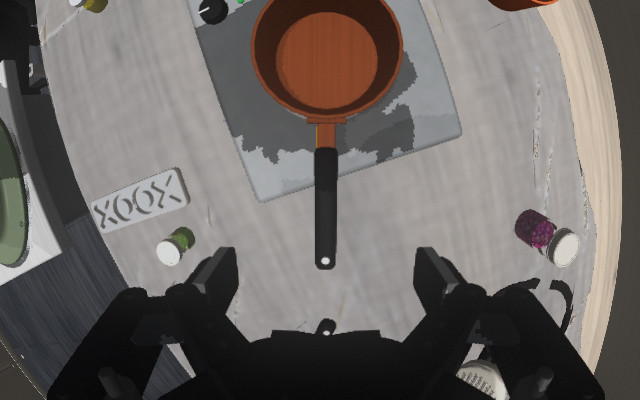

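View pics/t3c.png

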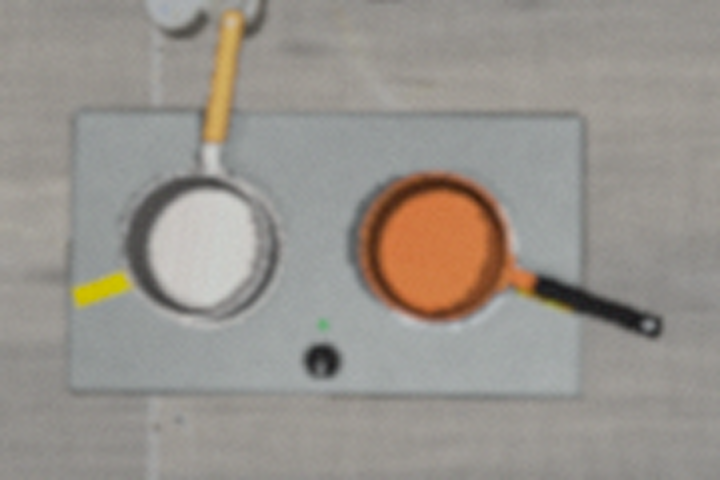

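View pics/s3c.png

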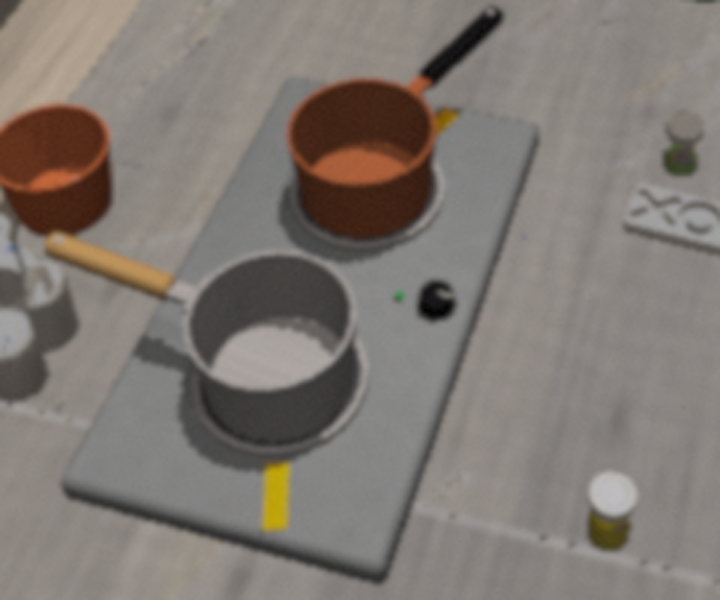

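The crops show the handle lying along the stripe, at bearing 249.9° against a target of 250°. The thin yellow sliver at (550,300) in the top crop is parallax. The pan is flat inside its ring and the steel pan is unmoved, so I'll hand in.

```bash
python3 -c "
from workcell import *
print(finish_job())"
```

```text
the job is handed in; nothing more can be done
None
```

The copper pan's handle now lies over the yellow stripe beside its own ring (measured 249.9° against 250°), the pan sits flat in the ring, the steel pan was not touched, and the job was handed in at about 9.6 s.

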